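# Make up a wash kit and a make-up kit at the mirror shelf

## Task

Make up two weekend kits from the things on the glass shelf. The wash kit goes in the birch organiser: lay the comb flat in the long compartment and stand the travel bottle and the cream jar upright in the two small compartments, one in each (either way round). The make-up kit goes in the terracotta dish: set the compact down gently, flat on the dish's floor with its lid up (its mirror is glass, do not let it drop), and stand the lipstick upright on the floor beside it; leave the pump dispenser, the brush cup and the spray can where they are.

Things in the scene. Friction and masses are not known exactly. Their poses are not given: they have to be found in the camera images.
- comb: Purple plastic pocket comb lying flat, 128 long x 26 wide x 6 mm thick. Origin at the centre of its underside; x along its length, y across its width (teeth point to +y), z up. Its grip width is 26 mm across y. 20 g.
- travel_bottle: Small white plastic travel bottle standing upright, round body 36 mm diameter up to 66 mm, shoulder, then a grey flip cap 27 mm diameter from 75 to 95 mm (total height 95 mm). Origin at the centre of its underside, z up along its axis. 75 to 155 g.
- cream_jar: Amber glass cream jar with a birch screw lid, standing upright: 47 mm diameter, 38 mm high. Origin at the centre of its underside, z up. 60 to 130 g.
- compact: Silver aluminium powder compact, closed, lying lid up: round, 64 mm diameter, 15 mm thick, with a small hinge barrel standing 3 mm out at +y and a thumb catch 2 mm out at -y (grip it across x). Origin at the centre of its underside, z up. 60 to 100 g, glass mirror inside.
- lipstick: Closed lipstick standing upright, black base and brass cap: 22 mm diameter, 72 mm high. Origin at the centre of its underside, z up. 35 g.
- organiser: Loose birch tray, 217 (x) x 167 (y) x 30 mm high, 0.55 kg. Origin at the centre of its underside, z up. Floor top 6 mm above the origin, outer walls 6 thick. Compartments: the long one at +y, 205 x 84 mm inside, centre x 0, y +35.5; two small ones at -y, each 100 (x) x 66 (y) mm inside, centres x +52 and -52, y -44.5. Dividers 5 mm thick, up to 24 mm above the origin.
- dish: Round terracotta dish, 170 mm outer diameter at the rim, 26 mm high, 0.5 kg, loose on the shelf. Flat inner floor 146 mm diameter, its top 7 mm above the origin; walls 6 mm thick, leaning slightly outward. Origin at the centre of its underside, z up.
- pump_dispenser: Bystander: white plastic pump dispenser with a grey press head and spout, 68 mm diameter, 164 mm high; the spout reaches 46 mm to its -x. Origin at the centre of its underside.
- brush_cup: Bystander: clear acrylic cup with four make-up brushes, cup 78 mm diameter at the rim and 95 mm high, brush heads up to 165 mm high and 45 mm from the axis. Origin at the centre of its underside.
- spray_can: Bystander: hair spray can, aluminium and white with a black cap, 53 mm diameter, 162 mm high. Origin at the centre of its underside.
Mind the look-alikes: they are no part of the job. Leave any red look-alike of the lipstick alone.

How it is judged (in metres and radians):
At the end, for the whole second after the job is handed in: Comb flat on the floor of the organiser's long compartment, travel bottle and cream jar upright on the floors of its small ones, one in each; compact flat, lid up, and lipstick upright, both on the dish floor (heights within 4 mm, tilts within 0.1 to 0.15 rad); all released, at rest (x of comb in the frame of organiser between -0.046 and 0.046 m and y of comb in the frame of organiser between 0.002 and 0.07 m and z of comb in the frame of organiser between 0.002 and 0.016 m and angle between the z axis of comb and the z axis of organiser, either way round below 0.1 rad and ((x of travel_bottle in the frame of organiser between 0.003 and 0.106 m and y of travel_bottle in the frame of organiser between -0.079 and -0.01 m and x of cream_jar in the frame of organiser between -0.106 and -0.003 m and y of cream_jar in the frame of organiser between -0.079 and -0.01 m) or (x of travel_bottle in the frame of organiser between -0.106 and -0.003 m and y of travel_bottle in the frame of organiser between -0.079 and -0.01 m and x of cream_jar in the frame of organiser between 0.003 and 0.106 m and y of cream_jar in the frame of organiser between -0.079 and -0.01 m)) and z of travel_bottle in the frame of organiser between 0.002 and 0.01 m and angle between travel_bottle's own z axis and vertical below 0.12 rad and z of cream_jar in the frame of organiser between 0.002 and 0.01 m and angle between each of cream_jar, compact's own z axis and vertical below 0.1 rad and horizontal distance between compact and dish below 0.048 m and z of compact in the frame of dish between 0.003 and 0.011 m and horizontal distance between lipstick and dish below 0.068 m and z of lipstick in the frame of dish between 0.003 and 0.011 m and angle between lipstick's own z axis and vertical below 0.15 rad and linear speed of each of comb, travel_bottle, cream_jar, compact, lipstick below 0.02 m/s and angular speed of each of comb, travel_bottle, cream_jar, compact, lipstick below 0.2 rad/s); the robot touches nothing.
It fails at once if the compact is dropped into the dish instead of being set down (horizontal distance between compact and dish below 0.09 m and linear speed of compact above 0.6 m/s and contact force between compact and the fingers below 0.05 N).
It fails at once if the pump dispenser is shifted by more than 25 mm or tipped (distance of pump_dispenser from where it was at the start of the episode above 0.025 m or angle between pump_dispenser's own z axis and vertical above 0.35 rad).
It fails at once if the brush cup is shifted by more than 25 mm or tipped (distance of brush_cup from where it was at the start of the episode above 0.025 m or angle between brush_cup's own z axis and vertical above 0.35 rad).
It fails at once if the spray can is shifted by more than 25 mm or tipped (distance of spray_can from where it was at the start of the episode above 0.025 m or angle between spray_can's own z axis and vertical above 0.35 rad).
It also fails if it takes over 141 s, if anything falls off the work surface, if the arm or the gripper's body presses on something with over 40 N, if the wrist force passes 120 N, or if a joint passes its speed limit or range.

## Robot

A 6-joint arm with a two-finger parallel gripper is mounted at the origin on the work surface. World frame = base frame: x ahead of the robot, y to its left, z up, the work surface at z = 0. Lengths are in m, angles in degrees, forces in N, time in s.
With the tool pointing down it reaches from about 0.25 to 0.725 m from the base axis. Payload 9.7 kg.
Tool frame: the origin (TCP) lies at the very end of the fingers, on their centre line; the grasp point (between the pads) lies 19 mm behind it (arm.tcp_to_grasp is the distance from the TCP to the grasp point, in m); z points along the fingers, y is the line along which they close (so a half turn about z gives the same grasp; the last joint's range is limited). The gripper opens to 85 mm and grips with 20 to 120 N. Pads are 22 mm wide; open, the fingers measure 114 mm over their backs; the gripper's body (76 mm by 85 mm) begins 54 mm behind the grasp point. The pads swing forward as they close: fully open they stand 13 mm farther back than shut.
Start: joints at [66.807, 4.979, 10.078, 95.1, 0, 90], TCP at [0.217, 0.506, 0.231] pointing down, gripper open.
Joint ranges: [-179.16, 179.16], [-48.56, 103.87], [-65.8, 70.77], [-126.05, 130.52], [-82.76, 87.17], [-180, 180]. Speed limits (degrees/s): [127.2, 127.2, 147.25, 180, 180, 180].

## Interface

Orientations are given as [roll, pitch, yaw] about the fixed x, y, z axes, in that order (R = Rz(yaw) Ry(pitch) Rx(roll)).
In Python, from bench import arm gives the robot as it stands.
- The arm moves only by the tool play_rows, never from a script. Its argument "moves" is a list of rows, each an object with "translation": the shift along the tool's x, y, z in units of 50 mm (1.0 is 50 mm), a list of three; "twist": the turn about the tool's z in units of 8 degrees (1.0 is 8 degrees); "hand": the opening, from 0 (shut) to 1 (fully open). A call has 1 to 12 rows; each row shifts and turns the commanded pose from where the row before left it, along the tool's axes as they then stand; what a row does not reach is not made up. A row lasts 1/10 s, in which the tool goes at most 50 mm and 8.59 degrees, less where a joint would pass 70% of its speed; a pose out of reach is approached as far as the arm can. A call is refused whole if a number of a shift passes 1 or a number of a turn 1, either way. A call with a gripper value outside its range is refused whole. The fingers move at their own pace and stop on an object; "grip_force" is the grip in N (left out, the last holds). Time passes only in rows, so rows that do not move let the fingers close. It gives the time, the measured TCP pose, the force, the opening and the grip force at its end, in the units of the state.
- arm.get_obs(): the state, without advancing time (a new reading comes with each control period).
- arm.get_image(name): name is "side" or "top" or "wrist"; returns a dict with "image" (420x560x3 uint8, red, green, blue), "depth" (420x560 float32, m along the optical axis (not along the pixel's ray), 0 where there is no reading), "fx", "fy", "cx", "cy" (pixels), "R" (3x3) and "t" (3): a world point X has camera coordinates R X + t. Camera axes: x right, y down, z forward; pixel columns grow to the right and rows downward; lengths in m; the calibration is good to about 2 mm. A picture is of the moment at which its call begins.
- arm.close_job(): hands the job in; it is judged then, once.
The state is a dict: "clock": time; "joints": joint angles; "dq": joint speeds; "effort": joint torques, N m; "position": TCP position; "orientation": TCP orientation; "force": force on the tool from outside, world axes, zero at the start; "torque": the same for the moment, N m; "opening": finger opening in m; "gripper_force": force on a finger pad.
Only numpy, scipy, OpenCV 4.12 (cv2) and the standard library are available. Lean on these libraries where they do the work, as an engineer would, in place of code of your own. Each camera call takes 0.05 s, during which the arm holds its last target. There are 200 camera calls.

## Working session

There is one attempt and no reset: what is moved stays moved. The work goes in short steps, Python scripts to look and compute and a tool call to move; the robot and the scene stay as the last step left them, time stands still between calls to the robot, and variables do not carry over. Pictures are saved under pics/ and viewed, at most 14 in all, crops included, and the job is handed in when it is done.

Besides the shell and the picture viewer there is one more tool, called after "Emit:" as name(argument=value, ...), one argument or row to a line, values as JSON. play_rows: Moves the arm, as the interface text tells. Its arguments: {"type":"object","properties":{"moves":{"type":"array"},"grip_force":{"type":"number"}},"required":["moves"]}

```bash
mkdir -p pics; ls
python3 - <<'E'
from bench import arm
import cv2,numpy as np
print(arm.get_obs())
for n in("top","side"):
    d=arm.get_image(n); cv2.imwrite(f"pics/{n}0.png",d["image"][:,:,::-1])
    print(n,d["fx"],d["cx"],d["cy"],d["R"],d["t"])
    np.savez(f"{n}0.npz",**d)
E
```

```text
pics
{'clock': 0.0, 'joints': array([6.68047222e+01, 5.01002848e+00, 1.00377554e+01, 9.50987315e+01,
       5.66982870e-04, 8.99980100e+01]), 'dq': array([-0.0280847 , -0.00205509,  0.02187118, -0.01767907,  0.05557916,
        0.00602348]), 'effort': array([ 2.38837119e-04, -5.20383918e+01,  4.64801002e+01,  1.64500420e-02,
       -7.55460292e-05, -9.87996202e-06]), 'position': array([0.21654325, 0.50535544, 0.23062291]), 'orientation': array([-1.79928995e+02, -5.69448538e-04,  1.56806711e+02]), 'force': array([ 0.41265659, -0.6090431 , -0.0737109 ]), 'torque': array([-0.01931035,  0.01162699, -0.04872373]), 'gripper_force': 0.0, 'opening': 0.08552073682937039}
top 416.40542877484324 290.2646082608565 205.69538176537026 [[ 0.01730855 -0.9997454   0.01447577]
 [-0.98083046 -0.019788   -0.19385574]
 [ 0.19409283 -0.01084291 -0.98092324]] [-0.02465405  0.53023424  1.07869555]
side 382.8707283132217 270.03044944035406 209.2681810319671 [[ 0.91213525 -0.40971141 -0.01207698]
 [-0.2262888  -0.47877954 -0.84827091]
 [ 0.34176406  0.77647068 -0.52942479]] [-0.48501998  0.13571089  0.80659026]
```

View pics/top0.png

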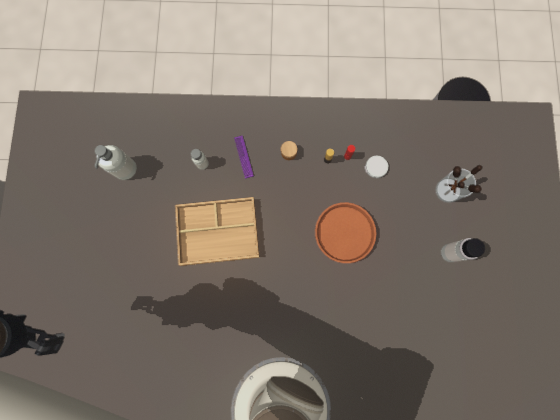

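View pics/side0.png

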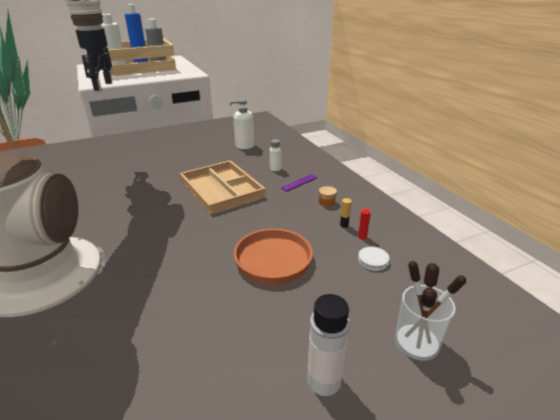

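```bash
cat > h.py <<'E'
import numpy as np,cv2
def cloud(d):
    v,u=np.mgrid[0:420,0:560]; z=d["depth"]
    P=np.stack([(u-d["cx"])/d["fx"]*z,(v-d["cy"])/d["fy"]*z,z],-1)
    return (P-d["t"])@d["R"]
def ray(d,u,v,h):
    R=d["R"];c=-R.T@d["t"];r=R.T@np.array([(u-d["cx"])/d["fx"],(v-d["cy"])/d["fy"],1])
    return c+r*(h-c[2])/r[2]
E
python3 - <<'E'
from h import *
for n,f in(("top",(slice(120,275),slice(160,410))),("side",(slice(120,290),slice(160,410)))):
    d=dict(np.load(n+"0.npz")); P=cloud(d)
    s=P[280:300,90:120] if n=="top" else P[300:320,200:220]; print(n,"shelf z",np.median(s[...,2]),s[...,2].std())
    im=d["image"][f];hsv=cv2.cvtColor(d["image"],cv2.COLOR_RGB2HSV)
    if n=="top":cv2.imwrite("pics/crop.png",cv2.resize(im[:70,:,::-1],(800,224),interpolation=cv2.INTER_CUBIC))
    m=np.zeros((420,560),np.uint8); m[f]=1
    for lo,hi in((.004,.2),):
        k=m*((P[...,2]>lo)&(P[...,2]<hi)).astype(np.uint8)
        N,L,S,C=cv2.connectedComponentsWithStats(k)
        for i in range(1,N):
            if S[i,4]<25: continue
            Q=P[L==i]; zt=np.percentile(Q[:,2],95); T=Q[Q[:,2]>zt-.005]
            r=cv2.minEnclosingCircle(T[:,:2].astype(np.float32))
            b=cv2.minAreaRect((Q[:,:2]*1000).astype(np.float32))
            print(C[i].round(),S[i,4],"ztop",zt.round(4),"circ",np.round(r[0],4),round(r[1],4),"mean",T.mean(0).round(4),"rect mm",np.round(b[0],1),np.round(b[1],1),round(b[2],1),"hsv",np.median(hsv[L==i],axis=0))
E
```

```text
top shelf z -0.0002731684514498847 0.0669850517068655
[244. 157.] 261 ztop 0.0091 circ [0.6849 0.1186] 0.0644 mean [0.6807 0.12   0.0065] rect mm [684.2 120.9] [128.3  29.5] 16.7 hsv [142. 126. 131.]
[289. 150.] 269 ztop 0.0414 circ [ 0.6971 -0.0076] 0.0242 mean [ 0.6975 -0.0082  0.039 ] rect mm [704.5  -8.6] [55.1 59.3] 48.3 hsv [ 16. 103. 201.]
[349. 152.] 109 ztop 0.0745 circ [ 0.6914 -0.1787] 0.0109 mean [ 0.6908 -0.179   0.0726] rect mm [ 694.  -188.6] [23.5 41.7] 20.6 hsv [  1. 181. 143.]
[199. 159.] 247 ztop 0.0972 circ [0.6593 0.2415] 0.014 mean [0.6595 0.241  0.0955] rect mm [660.7 236.4] [32.3 42.2] 47.1 hsv [ 27.  20. 130.]
[329. 155.] 103 ztop 0.075 circ [ 0.6782 -0.1213] 0.0108 mean [ 0.6785 -0.1203  0.073 ] rect mm [ 683.4 -128.2] [20.8 38.3] 29.3 hsv [ 19. 143. 141.]
[376. 166.] 403 ztop 0.0189 circ [ 0.6599 -0.2614] 0.0321 mean [ 0.6594 -0.2607  0.0163] rect mm [ 659.1 -261.2] [61.2 69.9] 25.2 hsv [ 19.  10. 211.]
[216. 230.] 4252 ztop 0.0307 circ [0.4638 0.1855] 0.1347 mean [0.4633 0.1881 0.0297] rect mm [470.  190.3] [181.3 227.4] 7.0 hsv [ 17. 104. 206.]
[345. 232.
[... 833 characters left out ...]
24 mean [ 0.6947 -0.0111  0.0381] rect mm [694.7 -11.3] [44.8 45.8] 67.5 hsv [ 15. 122. 127.]
[346. 212.] 247 ztop 0.0724 circ [ 0.6773 -0.1231] 0.0108 mean [ 0.6767 -0.1237  0.0714] rect mm [ 676.5 -123.1] [20.1 21.9] 52.3 hsv [ 19. 143. 126.]
[364. 223.] 276 ztop 0.0724 circ [ 0.6895 -0.18  ] 0.0112 mean [ 0.6884 -0.1813  0.0714] rect mm [ 688.7 -179.9] [21.2 21.8] 38.1 hsv [  1. 211. 134.]
[273. 256.] 3453 ztop 0.0263 circ [ 0.4637 -0.1686] 0.0855 mean [ 0.4619 -0.1718  0.0251] rect mm [ 463.5 -168.4] [168.  166.5] 61.6 hsv [ 10. 151. 201.]
[374. 258.] 557 ztop 0.0169 circ [ 0.658  -0.2627] 0.0326 mean [ 0.6563 -0.2643  0.0153] rect mm [ 657.5 -263.1] [65.2 62.8] 60.2 hsv [ 15.   8. 229.]
```

View pics/crop.png

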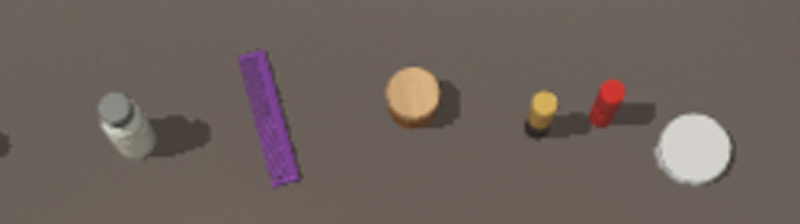

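```bash
cat >> h.py <<'E'
def org(d,f):
    P=cloud(d)[f]; Q=P[(P[...,2]>.026)&(P[...,2]<.034)]*1000
    return [np.round(x,1) for x in cv2.minAreaRect(Q[:,:2].astype(np.float32))]
E
python3 - <<'E'
from h import *
print(org(dict(np.load("top0.npz")),(slice(190,275),slice(160,275))))
print(org(dict(np.load("side0.npz")),(slice(155,215),slice(170,268))))
E
```

```text
[array([463.3, 185.7]), array([167. , 217.3]), np.float64(6.9)]
[array([460.9, 186.5]), array([168.3, 224.9]), np.float64(6.8)]
```

Emit:
play_rows(
  moves=[
    {"translation": [0,0,0],"twist": 1,"hand": 0.7},
    {"translation": [0,1,0],"twist": 0,"hand": 0.7},
    {"translation": [0,0,0],"twist": 0,"hand": 0.7},
  ],
  grip_force=30,
)

```text
clock: 0.4
position: [0.2441, 0.5508, 0.2258]
orientation: [-179.6, 0.1, 148.8]
force: [-1.1, -0.5, -1.3]
opening: 0.0599
gripper_force: 0.0
```

```bash
python3 -c "
from bench import arm
o=arm.get_obs();print(o['joints'].round(2),o['position'].round(4),o['orientation'].round(2),o['opening'],o['clock'])"
```

```text
[ 6.610e+01  1.268e+01  1.813e+01  9.581e+01 -1.000e-02  9.732e+01] [0.2441 0.5508 0.2258] [-1.7964e+02  6.0000e-02  1.4878e+02] 0.059930114744950067 0.4
```

```bash
cat > plan.py <<'E'
import sys,json,numpy as np
from bench import arm
# args: "x,y,z[,yaw]" waypoints; prints shift in tool units (at the target yaw) and twist units (8deg) to turn first
o=arm.get_obs(); p=o['position']; y=o['orientation'][2]
print("at",p.round(4),o['orientation'].round(2),"open",round(float(o['opening']),4),"t",o['clock'],"F",o['force'].round(1))
for a in sys.argv[1:]:
    v=[float(s) for s in a.split(',')]; t=np.array(v[:3]); ty=v[3] if len(v)>3 else y
    tw=-((ty-y+180)%360-180)/8; c,s=np.cos(np.radians(ty)),np.sin(np.radians(ty))
    d=t-p; u=np.array([c*d[0]+s*d[1], s*d[0]-c*d[1], -d[2]])/.05
    print(a,"twist",round(tw,3),"shift",u.round(3),"j6~",round((np.degrees(np.arctan2(t[1],t[0]))+180-ty+180)%360-180)); p,y=t,ty
E
python3 plan.py .658,.240,.15 .658,.240,.036 .658,.24,.11 .404,.234,.11
```

```text
at [0.2441 0.5508 0.2258] [-1.7964e+02  6.0000e-02  1.4878e+02] open 0.0599 t 0.4 F [-1.1 -0.5 -1.3]
.658,.240,.15 twist -0.0 shift [-10.301  -1.027   1.516] j6~ 51
.658,.240,.036 twist -0.0 shift [0.   0.   2.28] j6~ 51
.658,.24,.11 twist -0.0 shift [ 0.    0.   -1.48] j6~ 51
.404,.234,.11 twist -0.0 shift [ 4.282 -2.736 -0.   ] j6~ 61
```

Emit:
play_rows(
  moves=[
    {"translation": [-0.9,-0.1,0],"twist": 0,"hand": 0.7},
    {"translation": [-0.9,-0.1,0],"twist": 0,"hand": 0.7},
    {"translation": [-0.9,-0.1,0],"twist": 0,"hand": 0.7},
    {"translation": [-0.9,-0.1,0.1],"twist": 0,"hand": 0.7},
    {"translation": [-0.9,-0.1,0.2],"twist": 0,"hand": 0.7},
    {"translation": [-0.9,-0.1,0.2],"twist": 0,"hand": 0.7},
    {"translation": [-0.9,-0.1,0.2],"twist": 0,"hand": 0.7},
    {"translation": [-0.9,-0.1,0.2],"twist": 0,"hand": 0.7},
    {"translation": [-0.9,-0.1,0.2],"twist": 0,"hand": 0.7},
    {"translation": [-0.9,-0.1,0.2],"twist": 0,"hand": 0.7},
    {"translation": [-0.9,0,0.2],"twist": 0,"hand": 0.7},
    {"translation": [-0.4,0,0],"twist": 0,"hand": 0.7},
  ],
)

```text
clock: 1.6
position: [0.659, 0.2358, 0.1534]
orientation: [-179.8, -0.1, 148.7]
force: [-0.0, -0.5, -0.1]
opening: 0.0596
gripper_force: 0.0
```

```bash
python3 plan.py .658,.240,.036
python3 - <<'E'
from bench import arm
import cv2,numpy as np
d=arm.get_image("wrist"); cv2.imwrite("pics/w1.png",d["image"][:,:,::-1]); np.savez("w1.npz",**d); print(d["t"],d["R"])
E
```

```text
at [0.659  0.2358 0.1534] [-1.7985e+02 -9.0000e-02  1.4866e+02] open 0.0596 t 1.6 F [-0.  -0.5 -0.1]
.658,.240,.036 twist -0.0 shift [0.061 0.06  2.348] j6~ 51
[-0.54310154 -0.4375658   0.18659358] [[ 0.51959866  0.85440722 -0.00235255]
 [ 0.82367564 -0.50017391  0.26717877]
 [ 0.22710279 -0.14076347 -0.96364411]]
```

View pics/w1.png

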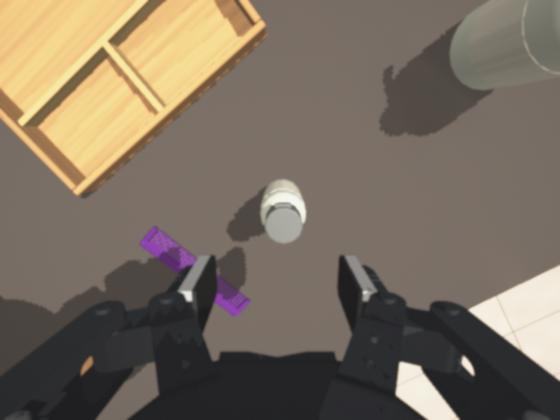

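Emit:
play_rows(
  moves=[
    {"translation": [0.06,0.06,0.4],"twist": 0,"hand": 0.7},
    {"translation": [0,0,0.5],"twist": 0,"hand": 0.7},
    {"translation": [0,0,0.5],"twist": 0,"hand": 0.7},
    {"translation": [0,0,0.5],"twist": 0,"hand": 0.7},
    {"translation": [0,0,0.45],"twist": 0,"hand": 0.7},
    {"translation": [0,0,0],"twist": 0,"hand": 0.7},
    {"translation": [0,0,0],"twist": 0,"hand": 0},
    {"translation": [0,0,0],"twist": 0,"hand": 0},
    {"translation": [0,0,0],"twist": 0,"hand": 0},
    {"translation": [0,0,0],"twist": 0,"hand": 0},
    {"translation": [0,0,0],"twist": 0,"hand": 0},
  ],
  grip_force=35,
)

```text
clock: 2.75
position: [0.6569, 0.2432, 0.0405]
orientation: [179.9, 0.1, 148.8]
force: [0.3, -1.0, 5.6]
opening: 0.0345
gripper_force: 35.5
```

```bash
python3 plan.py .658,.240,.12 .5,.243,.12 .5,.243,.044
```

```text
at [0.6569 0.2432 0.0405] [1.7989e+02 9.0000e-02 1.4881e+02] open 0.0345 t 2.75 F [ 0.3 -1.   5.6]
.658,.240,.12 twist -0.0 shift [-0.053 -0.044 -1.59 ] j6~ 51
.5,.243,.12 twist -0.0 shift [ 2.734 -1.585 -0.   ] j6~ 57
.5,.243,.044 twist -0.0 shift [0.   0.   1.52] j6~ 57
```

Emit:
play_rows(
  moves=[
    {"translation": [0,0,-0.3],"twist": 0,"hand": 0},
    {"translation": [0,0,-0.5],"twist": 0,"hand": 0},
    {"translation": [0,0,-0.5],"twist": 0,"hand": 0},
    {"translation": [0,0,-0.4],"twist": 0,"hand": 0},
    {"translation": [0.5,-0.3,0],"twist": 0,"hand": 0},
    {"translation": [0.6,-0.35,0],"twist": 0,"hand": 0},
    {"translation": [0.6,-0.35,0],"twist": 0,"hand": 0},
    {"translation": [0.6,-0.35,0],"twist": 0,"hand": 0},
    {"translation": [0.4,-0.25,0],"twist": 0,"hand": 0},
    {"translation": [0,0,0],"twist": 0,"hand": 0},
    {"translation": [0,0,0],"twist": 0,"hand": 0},
  ],
)

```text
clock: 3.85
position: [0.4996, 0.2446, 0.125]
orientation: [179.9, 0.1, 148.8]
force: [-0.1, -0.1, -0.9]
opening: 0.0346
gripper_force: 35.3
```

```bash
python3 plan.py  .5,.243,.12 .5,.243,.048
```

```text
at [0.4996 0.2446 0.125 ] [1.7992e+02 6.0000e-02 1.4883e+02] open 0.0346 t 3.85 F [-0.1 -0.1 -0.9]
.5,.243,.12 twist -0.0 shift [-0.024 -0.024  0.101] j6~ 57
.5,.243,.048 twist -0.0 shift [0.   0.   1.44] j6~ 57
```

Emit:
play_rows(
  moves=[
    {"translation": [0,-0.02,0.4],"twist": 0,"hand": 0},
    {"translation": [0,0,0.4],"twist": 0,"hand": 0},
    {"translation": [0,0,0.35],"twist": 0,"hand": 0},
    {"translation": [0,0,0.25],"twist": 0,"hand": 0},
    {"translation": [0,0,0.1],"twist": 0,"hand": 0},
    {"translation": [0,0,0.04],"twist": 0,"hand": 0},
    {"translation": [0,0,0.02],"twist": 0,"hand": 0},
    {"translation": [0,0,0],"twist": 0,"hand": 0},
  ],
)

```text
clock: 4.65
position: [0.4992, 0.2438, 0.0466]
orientation: [179.9, 0.0, 148.8]
force: [-1.3, 0.6, -0.4]
opening: 0.0349
gripper_force: 35.4
```

Emit:
play_rows(
  moves=[
    {"translation": [0,0,0],"twist": 0,"hand": 0.5},
    {"translation": [0,0,0],"twist": 0,"hand": 0.6},
    {"translation": [0,0,0],"twist": 0,"hand": 0.7},
    {"translation": [0,0,0],"twist": 0,"hand": 0.7},
    {"translation": [0,0,-0.3],"twist": 0,"hand": 0.7},
    {"translation": [0,0,-0.6],"twist": 0,"hand": 0.7},
    {"translation": [0,0,-0.8],"twist": 0,"hand": 0.7},
    {"translation": [0,0,-0.6],"twist": 0,"hand": 0.7},
    {"translation": [0,0,0],"twist": 0,"hand": 0.7},
  ],
)

```text
clock: 5.55
position: [0.5004, 0.2444, 0.1669]
orientation: [179.6, 0.2, 148.8]
force: [-0.2, -0.2, -0.8]
opening: 0.06
gripper_force: 0.0
```

```bash
python3 plan.py .697,-.009,.15,186.9 .697,-.009,.011
python3 - <<'E'
from bench import arm
from h import *
d=arm.get_image("side"); cv2.imwrite("pics/s1.png",d["image"][100:260,150:390,::-1]); print(org(d,(slice(155,215),slice(170,268))))
E
```

```text
at [0.5004 0.2444 0.1669] [179.62   0.25 148.81] open 0.06 t 5.55 F [-0.2 -0.2 -0.8]
.697,-.009,.15,186.9 twist -4.762 shift [-3.295 -5.504  0.337] j6~ -8
.697,-.009,.011 twist -0.0 shift [-0.    0.    2.78] j6~ -8
[array([461.5, 184.8]), array([168.8, 221.8]), np.float64(7.0)]
```

View pics/s1.png

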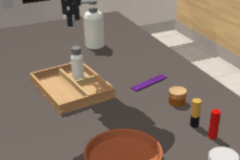

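Emit:
play_rows(
  moves=[
    {"translation": [0,0,0],"twist": -1,"hand": 0.85},
    {"translation": [0,0,0],"twist": -1,"hand": 0.85},
    {"translation": [0,0,0],"twist": -1,"hand": 0.85},
    {"translation": [0,0,0],"twist": -1,"hand": 0.85},
    {"translation": [0,0,0],"twist": -0.76,"hand": 0.85},
    {"translation": [-0.5,-0.8,0],"twist": 0,"hand": 0.85},
    {"translation": [-0.5,-0.8,0],"twist": 0,"hand": 0.85},
    {"translation": [-0.5,-0.8,0],"twist": 0,"hand": 0.85},
    {"translation": [-0.5,-0.8,0],"twist": 0,"hand": 0.85},
    {"translation": [-0.5,-0.8,0],"twist": 0,"hand": 0.85},
    {"translation": [-0.5,-0.8,0.3],"twist": 0,"hand": 0.85},
    {"translation": [-0.3,-0.7,0.5],"twist": 0,"hand": 0.85},
  ],
)

```text
clock: 6.8
position: [0.6974, -0.0118, 0.1209]
orientation: [-180.0, 0.1, -173.1]
force: [0.5, 0.4, -0.9]
opening: 0.0724
gripper_force: 0.0
```

```bash
python3 plan.py .697,-.009,.011
python3 - <<'E'
from bench import arm
from h import *
d=arm.get_image("wrist"); P=cloud(d); k=((P[...,2]>.033)&(P[...,2]<.045)).astype(np.uint8)
N,L,S,C=cv2.connectedComponentsWithStats(k)
for i in range(1,N):
    if S[i,4]>300: Q=P[L==i]; print(C[i].round(),S[i],Q.mean(0).round(4),[np.round(t,4) for t in cv2.minEnclosingCircle(Q[:,:2].astype(np.float32))])
E
```

```text
at [ 0.6974 -0.0118  0.1209] [-1.7998e+02  1.2000e-01 -1.7315e+02] open 0.0724 t 6.8 F [ 0.5  0.4 -0.9]
.697,-.009,.011 twist -0.0 shift [1.000e-03 5.600e-02 2.199e+00] j6~ -8
[ 63. 182.] [ 42 171  32  30 310] [ 0.6856 -0.1714  0.0397] [array([ 0.6884, -0.1783]), np.float64(0.0112)]
[282. 218.] [ 251  188   62   60 2794] [ 0.6941 -0.0082  0.0373] [array([ 0.6954, -0.008 ]), np.float64(0.0242)]
```

Emit:
play_rows(
  moves=[
    {"translation": [0.02,0.06,0.4],"twist": 0,"hand": 0.85},
    {"translation": [0,0,0.5],"twist": 0,"hand": 0.85},
    {"translation": [0,0,0.5],"twist": 0,"hand": 0.85},
    {"translation": [0,0,0.45],"twist": 0,"hand": 0.85},
    {"translation": [0,0,0.3],"twist": 0,"hand": 0.85},
    {"translation": [0,0,0],"twist": 0,"hand": 0.85},
    {"translation": [0,0,0],"twist": 0,"hand": 0},
    {"translation": [0,0,0],"twist": 0,"hand": 0},
    {"translation": [0,0,0],"twist": 0,"hand": 0},
    {"translation": [0,0,0],"twist": 0,"hand": 0},
    {"translation": [0,0,0],"twist": 0,"hand": 0},
  ],
  grip_force=40,
)

```text
clock: 7.95
position: [0.6951, -0.0068, 0.0151]
orientation: [-180.0, 0.2, -173.1]
force: [-0.1, 0.3, 6.7]
opening: 0.0453
gripper_force: 41.4
```

```bash
python3 plan.py .696,-.009,.08 .512,.140,.08,186.9 .512,.14,.02
```

```text
at [ 0.6951 -0.0068  0.0151] [-1.7998e+02  1.6000e-01 -1.7311e+02] open 0.0453 t 7.95 F [-0.1  0.3  6.7]
.696,-.009,.08 twist -0.0 shift [-0.012 -0.046 -1.297] j6~ -8
.512,.140,.08,186.9 twist -0.002 shift [ 3.295  3.401 -0.   ] j6~ 8
.512,.14,.02 twist -0.0 shift [-0.   0.   1.2] j6~ 8
```

Emit:
play_rows(
  moves=[
    {"translation": [0,0,-0.3],"twist": 0,"hand": 0},
    {"translation": [0,0,-0.6],"twist": 0,"hand": 0},
    {"translation": [0,0,-0.6],"twist": 0,"hand": 0},
    {"translation": [0.4,0.4,0],"twist": 0,"hand": 0},
    {"translation": [0.6,0.6,0],"twist": 0,"hand": 0},
    {"translation": [0.6,0.6,0],"twist": 0,"hand": 0},
    {"translation": [0.6,0.6,0],"twist": 0,"hand": 0},
    {"translation": [0.6,0.6,0],"twist": 0,"hand": 0},
    {"translation": [0.48,0.55,0],"twist": 0,"hand": 0},
    {"translation": [0,0,0],"twist": 0,"hand": 0},
    {"translation": [0,0,0],"twist": 0,"hand": 0},
  ],
)

```text
clock: 9.05
position: [0.5112, 0.1404, 0.0896]
orientation: [180.0, 0.1, -173.0]
force: [0.1, -0.6, -0.7]
opening: 0.0455
gripper_force: 41.2
```

```bash
python3 plan.py .512,.14,.021
python3 - <<'E'
from bench import arm
from h import *
d=arm.get_image("wrist"); cv2.imwrite("pics/w2.png",d["image"][:,:,::-1])
E
```

```text
at [0.5112 0.1404 0.0896] [ 1.8000e+02  1.0000e-01 -1.7303e+02] open 0.0455 t 9.05 F [ 0.1 -0.6 -0.7]
.512,.14,.021 twist -0.0 shift [-0.015 -0.01   1.372] j6~ 8
```

View pics/w2.png

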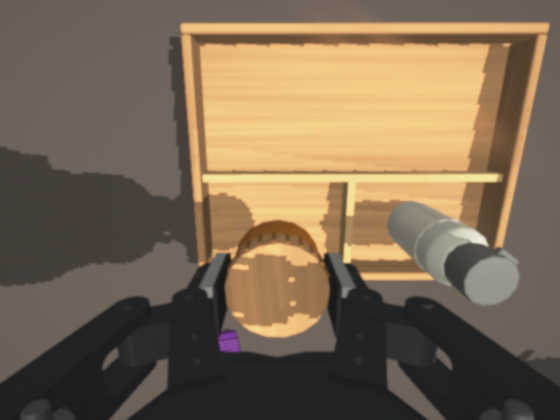

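Emit:
play_rows(
  moves=[
    {"translation": [0,0,0.4],"twist": 0,"hand": 0},
    {"translation": [0,0,0.4],"twist": 0,"hand": 0},
    {"translation": [0,0,0.3],"twist": 0,"hand": 0},
    {"translation": [0,0,0.15],"twist": 0,"hand": 0},
    {"translation": [0,0,0.08],"twist": 0,"hand": 0},
    {"translation": [0,0,0.03],"twist": 0,"hand": 0},
    {"translation": [0,0,0],"twist": 0,"hand": 0},
  ],
)

```text
clock: 9.8
position: [0.5118, 0.1397, 0.0211]
orientation: [180.0, 0.1, -173.1]
force: [0.7, 0.8, -1.2]
opening: 0.0455
gripper_force: 41.2
```

Emit:
play_rows(
  moves=[
    {"translation": [0,0,0],"twist": 0,"hand": 0.6},
    {"translation": [0,0,0],"twist": 0,"hand": 0.68},
    {"translation": [0,0,0],"twist": 0,"hand": 0.68},
    {"translation": [0,0,0],"twist": 0,"hand": 0.68},
    {"translation": [0,0,-0.3],"twist": 0,"hand": 0.68},
    {"translation": [0,0,-0.5],"twist": 0,"hand": 0.68},
    {"translation": [0,0,-0.8],"twist": 0,"hand": 0.68},
    {"translation": [0,0,-0.8],"twist": 0,"hand": 0.68},
    {"translation": [0,0,-0.4],"twist": 0,"hand": 0.55},
    {"translation": [0,0,0],"twist": 0,"hand": 0.55},
  ],
)

```text
clock: 10.8
position: [0.5127, 0.1402, 0.1651]
orientation: [179.9, 0.4, -173.1]
force: [-0.2, -0.8, -0.2]
opening: 0.0468
gripper_force: 0.0
```

```bash
python3 plan.py .683,.1195,.1,196.7 .683,.1195,.002
```

```text
at [0.5127 0.1402 0.1651] [ 179.95    0.37 -173.11] open 0.0468 t 10.8 F [-0.2 -0.8 -0.2]
.683,.1195,.1,196.7 twist -1.226 shift [-3.143 -1.376  1.302] j6~ -7
.683,.1195,.002 twist -0.0 shift [-0.    0.    1.96] j6~ -7
```

Emit:
play_rows(
  moves=[
    {"translation": [0,0,0],"twist": -1,"hand": 0.55},
    {"translation": [0,0,0],"twist": -0.23,"hand": 0.55},
    {"translation": [-0.6,-0.25,0],"twist": 0,"hand": 0.55},
    {"translation": [-0.7,-0.3,0.2],"twist": 0,"hand": 0.55},
    {"translation": [-0.7,-0.3,0.3],"twist": 0,"hand": 0.55},
    {"translation": [-0.7,-0.3,0.4],"twist": 0,"hand": 0.55},
    {"translation": [-0.44,-0.22,0.4],"twist": 0,"hand": 0.55},
    {"translation": [0,0,0],"twist": 0,"hand": 0.55},
  ],
)

```text
clock: 11.6
position: [0.6816, 0.1183, 0.0898]
orientation: [180.0, -0.4, -163.3]
force: [-1.0, -0.5, -1.0]
opening: 0.047
gripper_force: 0.0
```

```bash
python3 - <<'E'
from bench import arm
from h import *
d=arm.get_image("wrist"); P=cloud(d); hs=cv2.cvtColor(d["image"],cv2.COLOR_RGB2HSV); m=(abs(hs[...,0].astype(int)-142)<12)&(hs[...,1]>80)
v,u=np.nonzero(m); Q=np.array([ray(d,a,b,.006)[:2] for a,b in zip(u,v)]); print(len(u),u.mean(),v.mean(),cv2.minAreaRect((Q*1000).astype(np.float32)))
cv2.imwrite("pics/w3.png",d["image"][:,:,::-1])
E
python3 plan.py .683,.1195,.002
```

```text
5278 282.157824933687 213.5456612353164 ((678.9485473632812, 122.31428527832031), (126.47283935546875, 25.937313079833984), 16.72755241394043)
at [0.6808 0.1188 0.092 ] [ 179.97   -0.29 -163.32] open 0.047 t 11.65 F [-0.2 -0.2 -0.3]
.683,.1195,.002 twist -0.0 shift [-4.700e-02  1.000e-03  1.801e+00] j6~ -7
```

View pics/w3.png

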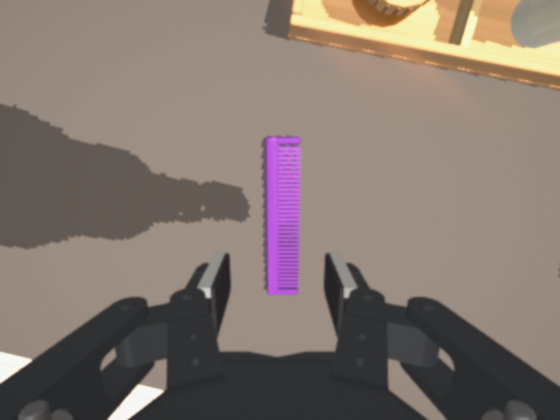

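Emit:
play_rows(
  moves=[
    {"translation": [0,0.04,0.4],"twist": 0,"hand": 0.47},
    {"translation": [0,0,0.5],"twist": 0,"hand": 0.47},
    {"translation": [0,0,0.5],"twist": 0,"hand": 0.47},
    {"translation": [0,0,0.25],"twist": 0,"hand": 0.47},
    {"translation": [0,0,0.1],"twist": 0,"hand": 0.47},
    {"translation": [0,0,0],"twist": 0,"hand": 0.47},
    {"translation": [0,0,0],"twist": 0,"hand": 0.47},
  ],
)

```text
clock: 12.35
position: [0.6813, 0.1215, 0.0095]
orientation: [-180.0, 0.1, -163.3]
force: [0.3, 0.4, -0.6]
opening: 0.04
gripper_force: 0.0
```

Emit:
play_rows(
  moves=[
    {"translation": [0,0,0],"twist": 0,"hand": 0},
    {"translation": [0,0,0],"twist": 0,"hand": 0},
    {"translation": [0,0,0],"twist": 0,"hand": 0},
    {"translation": [0,0,0],"twist": 0,"hand": 0},
  ],
  grip_force=25,
)

```text
clock: 12.75
position: [0.6808, 0.1213, 0.008]
orientation: [-180.0, 0.0, -163.3]
force: [-0.2, -1.1, -0.1]
opening: -0.0001
gripper_force: 0.0
```

Emit:
play_rows(
  moves=[
    {"translation": [0,0,0],"twist": 0,"hand": 0.47},
    {"translation": [0,0,0],"twist": 0,"hand": 0.47},
    {"translation": [0,0,0],"twist": 0,"hand": 0.47},
    {"translation": [0,0,0],"twist": 0,"hand": 0.47},
    {"translation": [0,0,0.08],"twist": 0,"hand": 0.47},
    {"translation": [0,0,0.05],"twist": 0,"hand": 0.47},
    {"translation": [0,0,0],"twist": 0,"hand": 0.47},
    {"translation": [0,0,0],"twist": 0,"hand": 0.47},
  ],
)

```text
clock: 13.55
position: [0.6806, 0.1213, 0.001]
orientation: [180.0, -0.0, -163.3]
force: [-0.7, -0.5, -0.2]
opening: 0.0399
gripper_force: 0.0
```

Emit:
play_rows(
  moves=[
    {"translation": [0,0,0],"twist": 0,"hand": 0},
    {"translation": [0,0,0],"twist": 0,"hand": 0},
    {"translation": [0,0,0],"twist": 0,"hand": 0},
    {"translation": [0,0,0],"twist": 0,"hand": 0},
  ],
  grip_force=25,
)

```text
clock: 13.95
position: [0.6809, 0.1213, 0.0015]
orientation: [-180.0, 0.0, -163.3]
force: [-0.0, 0.1, 0.4]
opening: 0.0252
gripper_force: 24.9
```

Emit:
play_rows(
  moves=[
    {"translation": [0,0,-0.3],"twist": 0,"hand": 0},
    {"translation": [0,0,-0.7],"twist": 0,"hand": 0},
    {"translation": [0,0,-0.9],"twist": 0,"hand": 0},
    {"translation": [0,0,-0.9],"twist": 0,"hand": 0},
    {"translation": [0,0,-0.4],"twist": -1,"hand": 0},
    {"translation": [0,0,0],"twist": -1,"hand": 0},
    {"translation": [0,0,0],"twist": -1,"hand": 0},
    {"translation": [0,0,0],"twist": -1,"hand": 0},
    {"translation": [0,0,0],"twist": -1,"hand": 0},
    {"translation": [0,0,0],"twist": -1,"hand": 0},
    {"translation": [0,0,0],"twist": -1,"hand": 0},
    {"translation": [0,0,0],"twist": -1,"hand": 0},
  ],
)

```text
clock: 15.15
position: [0.6807, 0.1213, 0.1625]
orientation: [-180.0, 0.0, -98.9]
force: [0.2, -1.2, -1.2]
opening: 0.0249
gripper_force: 24.7
```

Emit:
play_rows(
  moves=[
    {"translation": [0,0,0],"twist": -1,"hand": 0},
    {"translation": [0,0,0],"twist": -1,"hand": 0},
    {"translation": [0,0,0],"twist": 0,"hand": 0},
  ],
)

```text
clock: 15.45
position: [0.6807, 0.1213, 0.1624]
orientation: [-180.0, 0.0, -83.2]
force: [1.4, 0.5, -0.5]
opening: 0.025
gripper_force: 24.7
```

```bash
python3 plan.py .427,.182,.15,-83.1 .427,.182,.01
python3 - <<'E'
from bench import arm
from h import *
d=arm.get_image("top"); print(org(d,(slice(190,275),slice(160,275))))
E
```

```text
at [0.6807 0.1213 0.1624] [-179.96    0.    -83.16] open 0.025 t 15.45 F [ 1.4  0.5 -0.5]
.427,.182,.15,-83.1 twist -0.007 shift [-1.814  4.892  0.248] j6~ -74
.427,.182,.01 twist -0.0 shift [ 0.  -0.   2.8] j6~ -74
[array([452.4, 273.7]), array([169.1,  47.3]), np.float64(10.3)]
```

Emit:
play_rows(
  moves=[
    {"translation": [-0.2,0.5,0],"twist": 0,"hand": 0},
    {"translation": [-0.3,0.8,0],"twist": 0,"hand": 0},
    {"translation": [-0.3,0.8,0],"twist": 0,"hand": 0},
    {"translation": [-0.3,0.8,0],"twist": 0,"hand": 0},
    {"translation": [-0.3,0.8,0.2],"twist": 0,"hand": 0},
    {"translation": [-0.3,0.8,0.4],"twist": 0,"hand": 0},
    {"translation": [-0.1,0.4,0.5],"twist": 0,"hand": 0},
    {"translation": [0,0,0.5],"twist": 0,"hand": 0},
    {"translation": [0,0,0],"twist": 0,"hand": 0},
    {"translation": [0,0,0],"twist": 0,"hand": 0},
  ],
)

```text
clock: 16.5
position: [0.4271, 0.182, 0.0822]
orientation: [-180.0, 0.0, -83.4]
force: [-0.3, 0.4, -0.8]
opening: 0.0248
gripper_force: 24.8
```

```bash
python3 plan.py .427,.182,.0085
python3 - <<'E'
from bench import arm
from h import *
d=arm.get_image("wrist"); cv2.imwrite("pics/w4.png",d["image"][:,:,::-1])
E
```

```text
at [0.4271 0.182  0.0822] [-179.98    0.    -83.41] open 0.0248 t 16.5 F [-0.3  0.4 -0.8]
.427,.182,.0085 twist -0.0 shift [0.    0.002 1.475] j6~ -74
```

View pics/w4.png

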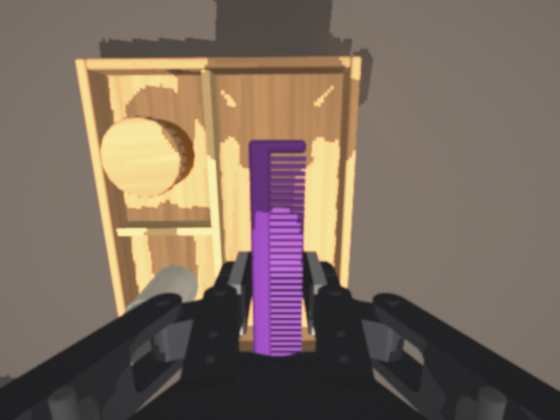

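Emit:
play_rows(
  moves=[
    {"translation": [0,0,0.4],"twist": 0,"hand": 0},
    {"translation": [0,0,0.4],"twist": 0,"hand": 0},
    {"translation": [0,0,0.35],"twist": 0,"hand": 0},
    {"translation": [0,0,0.2],"twist": 0,"hand": 0},
    {"translation": [0,0,0.1],"twist": 0,"hand": 0},
    {"translation": [0,0,0.02],"twist": 0,"hand": 0},
    {"translation": [0,0,0],"twist": 0,"hand": 0},
    {"translation": [0,0,0],"twist": 0,"hand": 0},
  ],
)

```text
clock: 17.35
position: [0.4274, 0.1822, 0.0086]
orientation: [-179.9, 0.0, -83.3]
force: [0.6, 0.4, -0.2]
opening: 0.0248
gripper_force: 24.8
```

Emit:
play_rows(
  moves=[
    {"translation": [0,0,0],"twist": 0,"hand": 0.4},
    {"translation": [0,0,0],"twist": 0,"hand": 0.4},
    {"translation": [0,0,0],"twist": 0,"hand": 0.4},
    {"translation": [0,0,-0.2],"twist": 0,"hand": 0.4},
    {"translation": [0,0,-0.5],"twist": 0,"hand": 0.4},
    {"translation": [0,0,-0.8],"twist": 0,"hand": 0.4},
    {"translation": [0,0,-0.8],"twist": 0,"hand": 0.4},
    {"translation": [0,0,-0.6],"twist": 0,"hand": 0.4},
    {"translation": [0,0,0],"twist": 0,"hand": 0.4},
  ],
)

```text
clock: 18.25
position: [0.4286, 0.1827, 0.158]
orientation: [-179.6, 0.1, -83.3]
force: [-0.1, 0.4, 0.5]
opening: 0.0341
gripper_force: 0.0
```

```bash
python3 plan.py .678,-.122,.16,170 .678,-.122,.04
python3 - <<'E'
from bench import arm
from h import *
d=arm.get_image("side"); cv2.imwrite("pics/s2.png",cv2.resize(d["image"][100:290,150:410,::-1],(780,570))); print(org(d,(slice(155,215),slice(170,268))))
E
```

```text
at [0.4286 0.1827 0.158 ] [-1.796e+02  1.200e-01 -8.327e+01] open 0.0341 t 18.25 F [-0.1  0.4  0.5]
.678,-.122,.16,170 twist 13.341 shift [-5.971 -5.136 -0.04 ] j6~ 0
.678,-.122,.04 twist -0.0 shift [0.  0.  2.4] j6~ 0
[array([461.4, 184.7]), array([168.8, 223.5]), np.float64(7.3)]
```

View pics/s2.png

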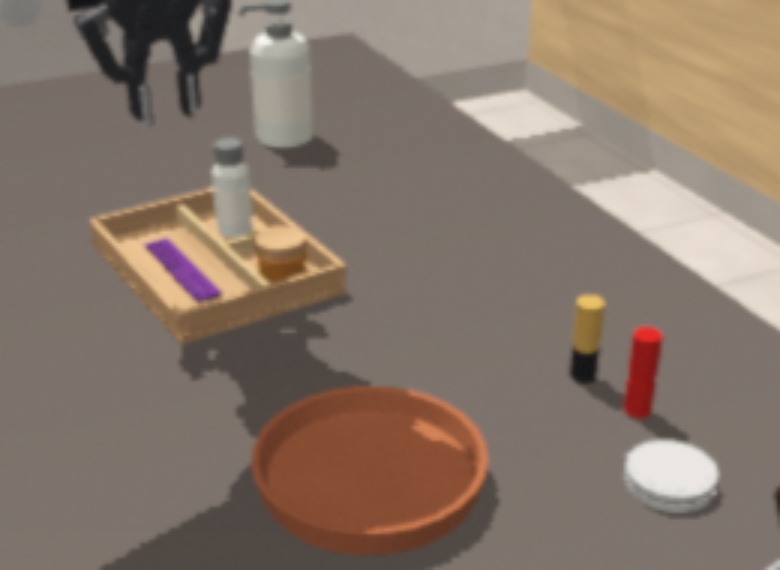

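```bash
python3 plan.py .645,-.262,.16
```

```text
at [0.4279 0.1824 0.1555] [-1.7976e+02  7.0000e-02 -8.3280e+01] open 0.0343 t 18.3 F [-0.3 -0.5 -1. ]
.645,-.262,.16 twist -0.0 shift [ 9.336 -3.271 -0.089] j6~ -119
```

Emit:
play_rows(
  moves=[
    {"translation": [0.6,-0.2,0],"twist": 0,"hand": 0.9},
    {"translation": [0.8,-0.3,0],"twist": 0,"hand": 0.95},
    {"translation": [0.8,-0.3,0],"twist": 0,"hand": 0.95},
    {"translation": [0.8,-0.3,0],"twist": 0,"hand": 0.95},
    {"translation": [0.9,-0.3,0],"twist": 0,"hand": 0.95},
    {"translation": [0.9,-0.3,0],"twist": 0,"hand": 0.95},
    {"translation": [0.9,-0.3,0],"twist": 0,"hand": 0.95},
    {"translation": [0.9,-0.3,0],"twist": 0,"hand": 0.95},
    {"translation": [0.9,-0.3,0],"twist": 0,"hand": 0.95},
    {"translation": [0.9,-0.3,0],"twist": 0,"hand": 0.95},
    {"translation": [0.9,-0.3,0],"twist": 0,"hand": 0.95},
    {"translation": [0,0,0],"twist": 0,"hand": 0.95},
  ],
)

```text
clock: 19.5
position: [0.6406, -0.2657, 0.1483]
orientation: [179.8, 0.1, -83.5]
force: [0.4, 1.0, -1.0]
opening: 0.0812
gripper_force: 0.0
```

```bash
python3 plan.py .658,-.262,.16
python3 - <<'E'
from bench import arm
from h import *
d=arm.get_image("wrist"); np.savez("w5.npz",**d); P=cloud(d); k=((P[...,2]>.004)&(P[...,2]<.022)).astype(np.uint8)
N,L,S,C=cv2.connectedComponentsWithStats(k)
for i in range(1,N):
    if S[i,4]>300:
        Q=P[L==i]; print(C[i].round(),S[i],[np.round(t,4) for t in cv2.minEnclosingCircle(Q[:,:2].astype(np.float32))]); T=Q[Q[:,2]>.012]; c=cv2.fitEllipse((T[:,:2]*1e3)[cv2.convexHull((T[:,:2]*1e3).astype(np.float32),returnPoints=False).ravel()].astype(np.float32)); print(c)
        r=Q[:,:2]*1e3-c[0]; R=np.hypot(*r.T); a=np.degrees(np.arctan2(r[:,1],r[:,0]))//15*15
        print([(int(b),round(R[a==b].max(),1)) for b in np.unique(a)])
x,y=282,200
cv2.imwrite("pics/w5.png",d["image"][:,:,::-1])
E
```

```text
at [ 0.6406 -0.2657  0.1483] [ 1.7976e+02  8.0000e-02 -8.3510e+01] open 0.0812 t 19.5 F [ 0.4  1.  -1. ]
.658,-.262,.16 twist -0.0 shift [-0.035 -0.355 -0.234] j6~ -118
[358.   7.] [331   0  62  15 404] [array([ 0.5901, -0.4406]), np.float64(0.0246)]
((590.0018920898438, -446.1024475097656), (31.729352951049805, 50.3693962097168), 98.12974548339844)
[(15, np.float64(25.8)), (30, np.float64(22.7)), (45, np.float64(19.4)), (60, np.float64(18.1)), (75, np.float64(16.2)), (90, np.float64(16.0)), (105, np.float64(16.2)), (120, np.float64(17.5)), (135, np.float64(19.6)), (150, np.float64(21.3)), (165, np.float64(24.5))]
[554.  13.] [547   0  13  31 306] [array([ 0.4306, -0.4485]), np.float64(0.0131)]
((435.2857666015625, -449.7294006347656), (2.4360580444335938, 18.322362899780273), 29.56223487854004)
[(-180, np.float64(1.2)), (-120, np.float64(2.3)), (-105, np.float64(0.6)), (-90, np.float64(4.5)), (-75, np.float64(9.5)), (-60, np.float64(8.7)), (-45, np.float64(3.7)), (-30, np.float64(2.2)), (-15, np.float64(1.5)), (0, np.float64(1.1)), (15, np.float64(0.8)), (30, np.float64(1.0)), (45, 
[... 1820 characters left out ...]
4(32.5)), (-105, np.float64(36.6)), (-90, np.float64(42.9)), (-75, np.float64(50.1)), (-60, np.float64(53.4)), (-45, np.float64(63.9)), (-30, np.float64(77.9)), (-15, np.float64(89.1)), (0, np.float64(70.8)), (15, np.float64(56.1)), (30, np.float64(45.9)), (45, np.float64(38.3)), (60, np.float64(42.5)), (75, np.float64(42.0)), (90, np.float64(43.2)), (105, np.float64(45.1)), (120, np.float64(38.7)), (135, np.float64(51.8)), (150, np.float64(50.0)), (165, np.float64(41.7))]
[369. 330.] [362 309  17  41 341] [array([ 0.526 , -0.1403]), np.float64(0.0226)]
((528.8998413085938, -52.847572326660156), (39.86722183227539, 136.249755859375), 0.0)
[(-105, np.float64(101.2)), (-90, np.float64(108.8))]
```

View pics/w5.png

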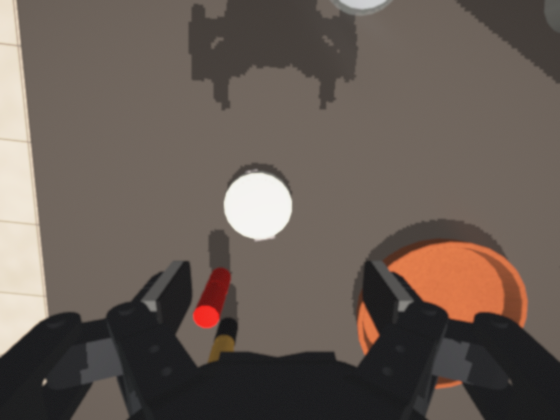

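Emit:
play_rows(
  moves=[
    {"translation": [0,0,0],"twist": -1,"hand": 1},
    {"translation": [0,0,0],"twist": -0.3,"hand": 1},
    {"translation": [0,0,0],"twist": 0,"hand": 1},
  ],
)

```text
clock: 19.85
position: [0.6398, -0.26, 0.1526]
orientation: [180.0, 0.0, -72.8]
force: [0.6, -0.6, 0.3]
opening: 0.0854
gripper_force: 0.0
```

```bash
python3 plan.py .6575,-.2615,.06 .6575,-.2615,.003
```

```text
at [ 0.6398 -0.26    0.1526] [ 1.7997e+02  4.0000e-02 -7.2800e+01] open 0.0854 t 19.85 F [ 0.6 -0.6  0.3]
.6575,-.2615,.06 twist -0.0 shift [ 0.133 -0.33   1.851] j6~ -129
.6575,-.2615,.003 twist -0.0 shift [ 0.   -0.    1.14] j6~ -129
```

Emit:
play_rows(
  moves=[
    {"translation": [0.13,-0.33,0.3],"twist": 0,"hand": 1},
    {"translation": [0,0,0.5],"twist": 0,"hand": 1},
    {"translation": [0,0,0.5],"twist": 0,"hand": 1},
    {"translation": [0,0,0.5],"twist": 0,"hand": 1},
    {"translation": [0,0,0.5],"twist": 0,"hand": 1},
    {"translation": [0,0,0.4],"twist": 0,"hand": 1},
    {"translation": [0,0,0.2],"twist": 0,"hand": 1},
    {"translation": [0,0,0],"twist": 0,"hand": 1},
    {"translation": [0,0,0],"twist": 0,"hand": 1},
  ],
)

```text
clock: 20.75
position: [0.6582, -0.2623, 0.0088]
orientation: [-180.0, -0.0, -72.9]
force: [0.3, -0.8, 0.4]
opening: 0.0855
gripper_force: 0.0
```

```bash
python3 plan.py .6575,-.2615,.003
```

```text
at [ 0.6582 -0.2623  0.0088] [-1.7996e+02 -3.0000e-02 -7.2890e+01] open 0.0855 t 20.75 F [ 0.3 -0.8  0.4]
.6575,-.2615,.003 twist -0.0 shift [-0.019  0.01   0.117] j6~ -129
```

Emit:
play_rows(
  moves=[
    {"translation": [0,0,0.1],"twist": 0,"hand": 1},
    {"translation": [0,0,0.08],"twist": 0,"hand": 1},
    {"translation": [0,0,0.04],"twist": 0,"hand": 1},
    {"translation": [0,0,0],"twist": 0,"hand": 1},
    {"translation": [0,0,0],"twist": 0,"hand": 0.6},
    {"translation": [0,0,0],"twist": 0,"hand": 0.6},
    {"translation": [0,0,0],"twist": 0,"hand": 0.6},
    {"translation": [0,0,0],"twist": 0,"hand": 0.6},
  ],
  grip_force=40,
)

```text
clock: 21.55
position: [0.6582, -0.2625, -0.0027]
orientation: [-180.0, -0.0, -72.9]
force: [-0.3, 0.2, 3.1]
opening: 0.0624
gripper_force: 44.1
```

```bash
python3 plan.py
python3 - <<'E'
from bench import arm
from h import *
d=arm.get_image("wrist"); cv2.imwrite("pics/w6.png",d["image"][:,:,::-1])
E
```

```text
at [ 0.6582 -0.2625 -0.0027] [-1.7996e+02 -3.0000e-02 -7.2870e+01] open 0.0624 t 21.55 F [-0.3  0.2  3.1]
```

View pics/w6.png

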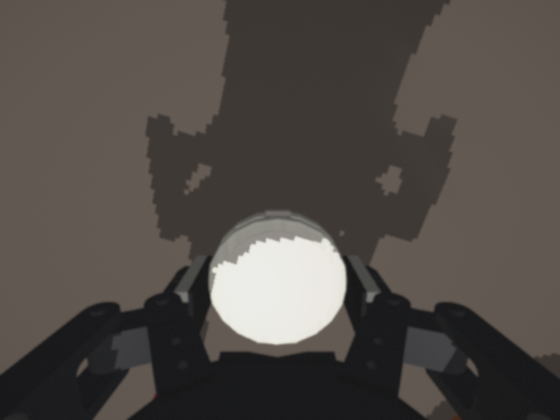

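```bash
python3 plan.py .6582,-.2625,.07 .472,-.193,.07 .472,-.193,.0043
```

```text
at [ 0.6582 -0.2626 -0.0027] [-1.7996e+02 -3.0000e-02 -7.2880e+01] open 0.0621 t 21.6 F [-0.7  1.1  5.2]
.6582,-.2625,.07 twist -0.0 shift [-1.000e-03 -1.000e-03 -1.453e+00] j6~ -129
.472,-.193,.07 twist -0.0 shift [-2.425  3.15  -0.   ] j6~ -129
.472,-.193,.0043 twist -0.0 shift [ 0.    -0.     1.314] j6~ -129
```

Emit:
play_rows(
  moves=[
    {"translation": [0,0,-0.1],"twist": 0,"hand": 0.5},
    {"translation": [0,0,-0.2],"twist": 0,"hand": 0.5},
    {"translation": [0,0,-0.4],"twist": 0,"hand": 0.5},
    {"translation": [0,0,-0.5],"twist": 0,"hand": 0.5},
    {"translation": [0,0,-0.3],"twist": 0,"hand": 0.5},
    {"translation": [0,0,0],"twist": 0,"hand": 0.5},
  ],
  grip_force=50,
)

```text
clock: 22.2
position: [0.6592, -0.2629, 0.075]
orientation: [-179.8, -0.2, -72.9]
force: [0.5, -0.2, -1.2]
opening: 0.0616
gripper_force: 54.5
```

Emit:
play_rows(
  moves=[
    {"translation": [-0.2,0.3,0],"twist": 0,"hand": 0.5},
    {"translation": [-0.4,0.5,0],"twist": 0,"hand": 0.5},
    {"translation": [-0.5,0.6,0],"twist": 0,"hand": 0.5},
    {"translation": [-0.5,0.6,0],"twist": 0,"hand": 0.5},
    {"translation": [-0.5,0.6,0],"twist": 0,"hand": 0.5},
    {"translation": [-0.3,0.4,0],"twist": 0,"hand": 0.5},
    {"translation": [0,0.15,0],"twist": 0,"hand": 0.5},
    {"translation": [0,0,0],"twist": 0,"hand": 0.5},
    {"translation": [0,0,0],"twist": 0,"hand": 0.5},
  ],
)

```text
clock: 23.1
position: [0.4727, -0.1945, 0.0715]
orientation: [-180.0, -0.0, -72.9]
force: [-0.5, -0.0, -0.8]
opening: 0.0618
gripper_force: 54.8
```

```bash
python3 plan.py .472,-.193,.0043
python3 - <<'E'
from bench import arm
from h import *
for n in("wrist","side"):
    d=arm.get_image(n); cv2.imwrite(f"pics/{n}7.png",d["image"][:,:,::-1] if n=="wrist" else cv2.resize(d["image"][180:300,180:420,::-1],(800,400)))
E
```

```text
at [ 0.4727 -0.1945  0.0715] [-1.7999e+02 -1.0000e-02 -7.2890e+01] open 0.0618 t 23.1 F [-0.5 -0.  -0.8]
.472,-.193,.0043 twist -0.0 shift [-0.033  0.004  1.344] j6~ -129
```

View pics/side7.png

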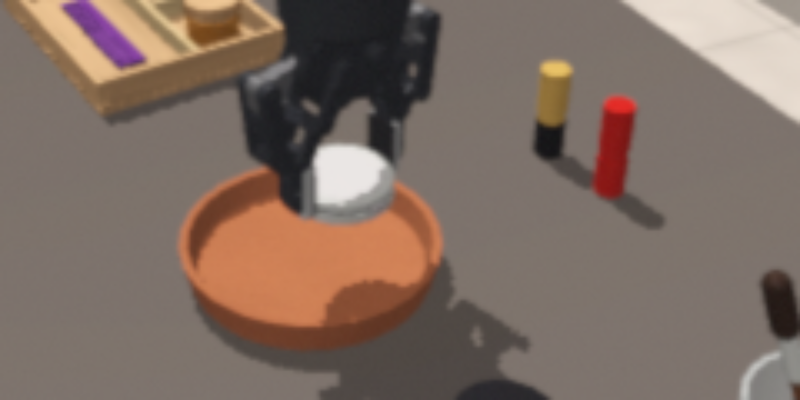

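View pics/wrist7.png

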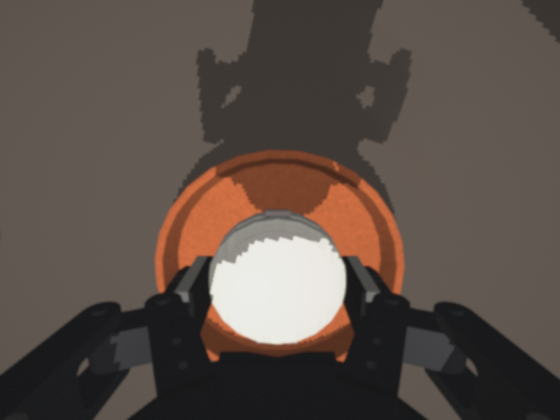

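Emit:
play_rows(
  moves=[
    {"translation": [-0.03,0,0.3],"twist": 0,"hand": 0.5},
    {"translation": [0,0,0.3],"twist": 0,"hand": 0.5},
    {"translation": [0,0,0.3],"twist": 0,"hand": 0.5},
    {"translation": [0,0,0.2],"twist": 0,"hand": 0.5},
    {"translation": [0,0,0.1],"twist": 0,"hand": 0.5},
    {"translation": [0,0,0.05],"twist": 0,"hand": 0.5},
    {"translation": [0,0,0.03],"twist": 0,"hand": 0.5},
    {"translation": [0,0,0.02],"twist": 0,"hand": 0.5},
    {"translation": [0,0,0],"twist": 0,"hand": 0.5},
    {"translation": [0,0,0],"twist": 0,"hand": 0.5},
  ],
)

```text
clock: 24.2
position: [0.4718, -0.1928, 0.0072]
orientation: [-180.0, -0.0, -72.9]
force: [-0.0, 0.3, -0.3]
opening: 0.0622
gripper_force: 54.8
```

Emit:
play_rows(
  moves=[
    {"translation": [0,0,0.03],"twist": 0,"hand": 0.5},
    {"translation": [0,0,0.02],"twist": 0,"hand": 0.5},
    {"translation": [0,0,0.01],"twist": 0,"hand": 0.5},
    {"translation": [0,0,0],"twist": 0,"hand": 0.5},
    {"translation": [0,0,0],"twist": 0,"hand": 0.5},
  ],
)

```text
clock: 24.7
position: [0.4717, -0.1927, 0.0044]
orientation: [-180.0, -0.0, -72.9]
force: [-3.0, 0.5, 5.1]
opening: 0.0616
gripper_force: 55.4
```

Contact felt (5 N); release and lift.

Emit:
play_rows(
  moves=[
    {"translation": [0,0,0],"twist": 0,"hand": 0.78},
    {"translation": [0,0,0],"twist": 0,"hand": 0.85},
    {"translation": [0,0,0],"twist": 0,"hand": 0.85},
    {"translation": [0,0,0],"twist": 0,"hand": 0.85},
    {"translation": [0,0,-0.2],"twist": 0,"hand": 0.85},
    {"translation": [0,0,-0.4],"twist": 0,"hand": 0.85},
    {"translation": [0,0,-0.8],"twist": 0,"hand": 0.85},
    {"translation": [0,0,-0.9],"twist": 0,"hand": 0.85},
    {"translation": [0,0,-0.7],"twist": 0,"hand": 0.6},
    {"translation": [0,0,0],"twist": 0,"hand": 0.5},
  ],
)

```text
clock: 25.7
position: [0.4736, -0.1935, 0.1599]
orientation: [-179.6, -0.3, -72.9]
force: [-0.3, -1.1, 0.8]
opening: 0.0444
gripper_force: 0.0
```

```bash
python3 - <<'E'
from bench import arm
from h import *
d=arm.get_image("side"); P=cloud(d)
f=np.zeros((420,560),np.uint8); f[225:290,225:325]=1
hs=cv2.cvtColor(d["image"],cv2.COLOR_RGB2HSV)
m=(hs[...,1]<60)&(f>0)&(P[...,2]>.012); Q=P[m]; T=Q[Q[:,2]>.018]; print("compact",len(T),T.mean(0).round(4),T[:,2].min(),T[:,2].max(),cv2.minEnclosingCircle(T[:,:2].astype(np.float32)))
A=np.c_[T[:,:2],np.ones(len(T))]; print("slope",np.linalg.lstsq(A,T[:,2],rcond=None)[0])
D=P[(hs[...,1]>120)&(hs[...,0]<16)&(f>0)&(P[...,2]>.01)]; print("dish",cv2.minEnclosingCircle(D[:,:2].astype(np.float32)))
E
python3 plan.py .6778,-.1222,.16,-73 .6778,-.1222,.04
```

```text
compact 504 [ 0.4603 -0.2166  0.0416] 0.018108469507333035 0.5362909015355937 ((0.3430168330669403, -0.462837815284729), 0.331032931804657)
slope [-0.35185158 -0.72313144  0.0469473 ]
dish ((0.3424793779850006, -0.42385607957839966), 0.36622923612594604)
at [ 0.4729 -0.1932  0.157 ] [-179.77   -0.19  -72.87] open 0.0428 t 25.75 F [ 1.  -0.2 -1. ]
.6778,-.1222,.16,-73 twist 0.016 shift [-0.159 -4.335 -0.06 ] j6~ -117
.6778,-.1222,.04 twist -0.0 shift [ 0.  -0.   2.4] j6~ -117
```

Emit:
play_rows(
  moves=[
    {"translation": [0,-0.4,0],"twist": 0,"hand": 0.55},
    {"translation": [0,-0.7,0],"twist": 0,"hand": 0.55},
    {"translation": [0,-0.8,0],"twist": 0,"hand": 0.55},
    {"translation": [0,-0.8,0],"twist": 0,"hand": 0.55},
    {"translation": [-0.1,-0.8,0],"twist": 0,"hand": 0.55},
    {"translation": [-0.06,-0.6,0],"twist": 0,"hand": 0.55},
    {"translation": [0,-0.2,0.2],"twist": 0,"hand": 0.55},
    {"translation": [0,0,0.4],"twist": 0,"hand": 0.55},
    {"translation": [0,0,0],"twist": 0,"hand": 0.55},
  ],
)

```text
clock: 26.65
position: [0.6728, -0.1215, 0.1192]
orientation: [179.7, 0.2, -72.9]
force: [-0.7, 0.3, -1.0]
opening: 0.047
gripper_force: 0.0
```

```bash
python3 - <<'E'
from bench import arm
from h import *
d=arm.get_image("wrist"); P=cloud(d); hs=cv2.cvtColor(d["image"],cv2.COLOR_RGB2HSV)
k=((P[...,2]>.066)&(P[...,2]<.078)).astype(np.uint8); N,L,S,C=cv2.connectedComponentsWithStats(k)
for i in range(1,N):
    if S[i,4]>100: Q=P[L==i]; print(C[i].round(),S[i,4],np.median(hs[L==i],axis=0),cv2.minEnclosingCircle(Q[:,:2].astype(np.float32)))
d=arm.get_image("side"); P=cloud(d); hs=cv2.cvtColor(d["image"],cv2.COLOR_RGB2HSV)
B=(P[...,0]>.37)&(P[...,0]<.56)&(P[...,1]>-.27)&(P[...,1]<-.07)
T=P[B&(hs[...,1]<60)&(P[...,2]>.018)&(P[...,2]<.04)]; print("compact",len(T),T.mean(0).round(4),cv2.minEnclosingCircle(T[:,:2].astype(np.float32)))
print("slope",np.linalg.lstsq(np.c_[T[:,:2],np.ones(len(T))],T[:,2],rcond=None)[0])
D=P[B&(hs[...,1]>120)&(P[...,2]>.02)&(P[...,2]<.035)]; print("dish",cv2.minEnclosingCircle(D[:,:2].astype(np.float32)))
E
python3 plan.py .6778,-.1222,.04
```

```text
[278. 143.] 997 [  1. 212. 163.] ((0.6884440183639526, -0.17866042256355286), 0.010978537611663342)
[269. 234.] 830 [ 24. 160. 245.] ((0.6764914393424988, -0.12061385065317154), 0.01092807948589325)
compact 486 [ 0.4707 -0.1954  0.0223] ((0.47217586636543274, -0.19343774020671844), 0.03291557356715202)
slope [0.00766423 0.01230801 0.02105917]
dish ((0.4630777835845947, -0.16858366131782532), 0.08631140738725662)
at [ 0.6736 -0.122   0.123 ] [ 1.7988e+02  6.0000e-02 -7.2900e+01] open 0.0468 t 26.75 F [0.  0.7 1.1]
.6778,-.1222,.04 twist -0.0 shift [ 0.029 -0.079  1.66 ] j6~ -117
```

Emit:
play_rows(
  moves=[
    {"translation": [0,-0.07,0.2],"twist": 0,"hand": 0.55},
    {"translation": [0,0,0.4],"twist": 0,"hand": 0.55},
    {"translation": [0,0,0.5],"twist": 0,"hand": 0.55},
    {"translation": [0,0,0.4],"twist": 0,"hand": 0.55},
    {"translation": [0,0,0.16],"twist": 0,"hand": 0.55},
    {"translation": [0,0,0],"twist": 0,"hand": 0.55},
    {"translation": [0,0,0],"twist": 0,"hand": 0},
    {"translation": [0,0,0],"twist": 0,"hand": 0},
    {"translation": [0,0,0],"twist": 0,"hand": 0},
    {"translation": [0,0,0],"twist": 0,"hand": 0},
    {"translation": [0,0,0],"twist": 0,"hand": 0},
  ],
  grip_force=30,
)

```text
clock: 27.85
position: [0.6788, -0.1208, 0.0423]
orientation: [-179.9, -0.1, -72.9]
force: [-1.0, -0.7, 6.9]
opening: 0.0212
gripper_force: 30.6
```

```bash
python3 plan.py .677,-.1215,.1 .452,-.127,.1 .452,-.127,.048
```

```text
at [ 0.6788 -0.1208  0.0423] [-1.7988e+02 -7.0000e-02 -7.2870e+01] open 0.0212 t 27.85 F [-1.  -0.7  6.9]
.677,-.1215,.1 twist -0.0 shift [ 0.002  0.039 -1.153] j6~ -117
.452,-.127,.1 twist -0.0 shift [-1.22   4.333 -0.   ] j6~ -123
.452,-.127,.048 twist -0.0 shift [ 0.   -0.    1.04] j6~ -123
```

Emit:
play_rows(
  moves=[
    {"translation": [0,0,-0.3],"twist": 0,"hand": 0},
    {"translation": [0,0,-0.5],"twist": 0,"hand": 0},
    {"translation": [0,0,-0.4],"twist": 0,"hand": 0},
    {"translation": [-0.1,0.4,0],"twist": 0,"hand": 0},
    {"translation": [-0.2,0.7,0],"twist": 0,"hand": 0},
    {"translation": [-0.2,0.8,0],"twist": 0,"hand": 0},
    {"translation": [-0.2,0.8,0],"twist": 0,"hand": 0},
    {"translation": [-0.2,0.8,0],"twist": 0,"hand": 0},
    {"translation": [-0.2,0.6,0],"twist": 0,"hand": 0},
    {"translation": [-0.12,0.27,0],"twist": 0,"hand": 0},
    {"translation": [0,0,0],"twist": 0,"hand": 0},
    {"translation": [0,0,0],"twist": 0,"hand": 0},
  ],
)

```text
clock: 29.05
position: [0.452, -0.1269, 0.1018]
orientation: [-179.9, -0.1, -72.9]
force: [0.3, -0.4, -0.5]
opening: 0.021
gripper_force: 30.2
```

```bash
python3 plan.py .452,-.127,.05
```

```text
at [ 0.452  -0.1269  0.1018] [-1.7991e+02 -5.0000e-02 -7.2880e+01] open 0.021 t 29.05 F [ 0.3 -0.4 -0.5]
.452,-.127,.05 twist -0.0 shift [2.000e-03 1.000e-03 1.036e+00] j6~ -123
```

Emit:
play_rows(
  moves=[
    {"translation": [0,0,0.3],"twist": 0,"hand": 0},
    {"translation": [0,0,0.3],"twist": 0,"hand": 0},
    {"translation": [0,0,0.2],"twist": 0,"hand": 0},
    {"translation": [0,0,0.1],"twist": 0,"hand": 0},
    {"translation": [0,0,0.07],"twist": 0,"hand": 0},
    {"translation": [0,0,0.04],"twist": 0,"hand": 0},
    {"translation": [0,0,0],"twist": 0,"hand": 0},
    {"translation": [0,0,0],"twist": 0,"hand": 0},
  ],
)

```text
clock: 29.85
position: [0.4515, -0.1268, 0.0507]
orientation: [-180.0, -0.0, -72.9]
force: [-0.2, 0.4, 0.4]
opening: 0.0209
gripper_force: 30.2
```

Emit:
play_rows(
  moves=[
    {"translation": [0,0,0.02],"twist": 0,"hand": 0},
    {"translation": [0,0,0.01],"twist": 0,"hand": 0},
    {"translation": [0,0,0],"twist": 0,"hand": 0},
    {"translation": [0,0,0],"twist": 0,"hand": 0},
  ],
)

```text
clock: 30.25
position: [0.4516, -0.1268, 0.0493]
orientation: [-180.0, -0.0, -72.9]
force: [-0.7, -0.2, 5.3]
opening: 0.0214
gripper_force: 30.7
```

Emit:
play_rows(
  moves=[
    {"translation": [0,0,0],"twist": 0,"hand": 0.3},
    {"translation": [0,0,0],"twist": 0,"hand": 0.45},
    {"translation": [0,0,0],"twist": 0,"hand": 0.55},
    {"translation": [0,0,0],"twist": 0,"hand": 0.55},
    {"translation": [0,0,-0.2],"twist": 0,"hand": 0.55},
    {"translation": [0,0,-0.5],"twist": 0,"hand": 0.55},
    {"translation": [0,0,-0.8],"twist": 0,"hand": 0.55},
    {"translation": [0,0,-0.9],"twist": 0,"hand": 0.55},
    {"translation": [0,0,-0.9],"twist": 0,"hand": 0.55},
    {"translation": [0,0,-0.6],"twist": 0,"hand": 0.55},
    {"translation": [0,0,0],"twist": 0,"hand": 0.55},
    {"translation": [0,0,0],"twist": 0,"hand": 0.55},
  ],
)

```text
clock: 31.45
position: [0.4516, -0.1268, 0.2448]
orientation: [-179.9, -0.1, -72.9]
force: [-0.3, -0.9, -0.8]
opening: 0.0471
gripper_force: 0.0
```

Run:
```python
from bench import arm
from h import *
d=arm.get_image("side"); P=cloud(d); hs=cv2.cvtColor(d["image"],cv2.COLOR_RGB2HSV)
B=(P[...,0]>.37)&(P[...,0]<.56)&(P[...,1]>-.27)&(P[...,1]<-.07)
for n,lo,hi in(("lip top",.074,.09),("compact",.018,.025)):
    m=B&(P[...,2]>lo)&(P[...,2]<hi)
    if n=="compact": m&=(hs[...,1]<60)
    T=P[m]; print(n,len(T),T.mean(0).round(4),cv2.minEnclosingCircle(T[:,:2].astype(np.float32)))
m=(P[...,0]>.4)&(P[...,0]<.6)&(P[...,1]>.07)&(P[...,1]<.3)
for n,lo,hi in(("jar",.04,.052),("bottle",.096,.106)):
    T=P[m&(P[...,2]>lo)&(P[...,2]<hi)]; print(n,len(T),T.mean(0).round(4),T[:,2].std())
T=P[m&(abs(hs[...,0].astype(int)-142)<12)&(hs[...,1]>80)]; print("comb",T.mean(0),T[:,2].std())
print(org(d,(slice(155,215),slice(170,268))))
cv2.imwrite("pics/end.png",cv2.resize(d["image"][110:320,160:440,::-1],(800,600)))
```

```text
lip top 61 [ 0.4503 -0.1297  0.0786] ((0.45152372121810913, -0.12846185266971588), 0.010834897868335247)
compact 506 [ 0.4698 -0.1932  0.0222] ((0.4646577835083008, -0.17613951861858368), 0.05104072391986847)
jar 163 [0.5086 0.1599 0.0444] 0.002164287844531515
bottle 42 [0.4999 0.238  0.1002] 0.002116162160471491
comb [0.42649347 0.1780938  0.01160758] 0.0010664724321082374
[array([461.8, 185.2]), array([168.8, 224.3]), np.float64(6.8)]
```

View pics/end.png

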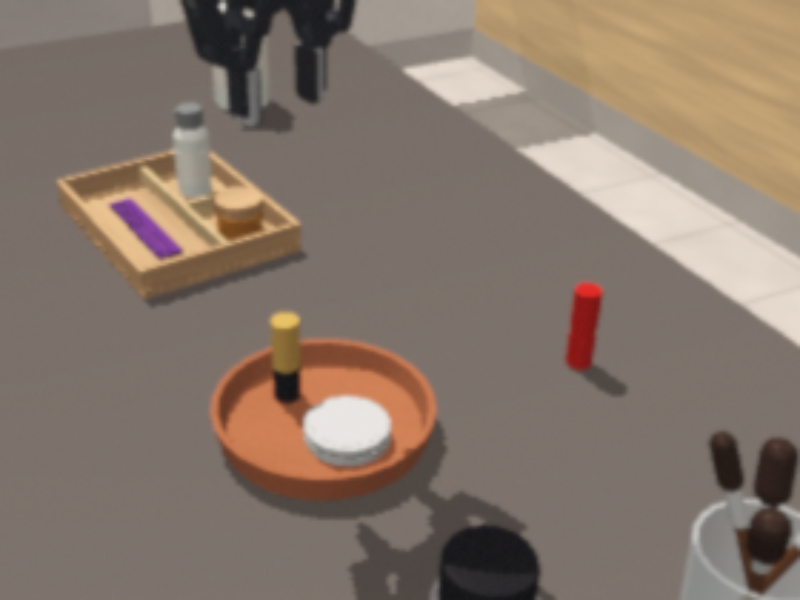

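The final picture shows everything in place. The lipstick stands at (286,357) beside the flat compact at (347,430), and the comb, bottle and jar are in their compartments. The measured heights agree.

```bash
python3 -c "
from bench import arm
print(arm.close_job())"
```

```text
the job is handed in; nothing more can be done
None
```

Both kits are made up and the job is handed in at about 31 s on the robot's clock. The last camera check showed all five items upright or flat in their places and the bystanders and red look-alike left alone; the hand-in itself gave no verdict.

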